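Set the screw counter to five and lock it

ROBOT

A 7-joint arm with a two-finger parallel gripper is mounted at the origin on the work surface. World frame = base frame: x ahead of the robot, y to its left, z up, the work surface at z = 0. Lengths are in m, angles in rad, forces in N, time in s.
With the tool pointing down it reaches from about 0.35 to 0.9 m from the base axis. Payload 8.1 kg.
Tool frame: the origin (TCP) lies at the centre of the arm's flange, where the gripper is bolted on; the fingertips stand 178 mm ahead of it and the grasp point (between the pads) lies 159 mm ahead of it; x points along the fingers, z is the direction in which the jaws open and shut, and the axes are right-handed (so a half turn about x gives the same grasp; the last joint's range is limited). The gripper opens to 92 mm and grips with 3 to 60 N. Pads are 19 mm wide; open, the fingers measure 130 mm over their backs; the gripper's body (75 mm by 190 mm) begins 47 mm behind the grasp point.
Start: joints at [-0.103, 0.434, 0.025, 1.573, -0.012, 1.134, -0.075], TCP at [0.625, -0, 0.405] pointing down, gripper open.
Joint ranges: [-2.62, 2.62], [-0.44, 2.09], [-1.27, 1.32], [0.08, 2.57], [-1.32, 4.46], [0.12, 2], [-2.74, 2.74]. Speed limits (rad/s): [2.22, 2.22, 3.01, 3.01, 3.14, 3.14, 3.14].

INTERFACE

Orientations are given as a rotation vector (axis times angle).
In Python, from cell import arm, get_image, search_frame, pinpoint gives the robot as it stands.
- The arm moves only by the tool arm_command, never from a script. Its argument "motion" is a list of rows, each a list of 7 numbers: the finger opening in mm, from 0 to 91.8, then the shift along the tool's x, y, z in mm, then the turn, a rotation vector about the tool's x, y, z in degrees. In form: [[fingers, x, y, z, ax, ay, az], ...]. A call has 1 to 5 rows; each row shifts and turns the commanded pose from where the row before left it, along the tool's axes as they then stand; what a row does not reach is not made up. A row lasts 1/8 s, in which the tool goes at most 62.5 mm and 10.7 degrees, less where a joint would pass 70% of its speed; a pose out of reach is approached as far as the arm can. A call with a gripper value outside its range is refused whole. The fingers move at their own pace and stop on an object; "newtons" is the grip in N (left out, the last holds). Time passes only in rows, so rows that do not move let the fingers close. It gives the time, the measured TCP pose, the force and the opening at its end, in the units of the state.
- arm.observe(): the state, without advancing time (a new reading comes with each control period).
- get_image(name): name is "scene" or "side" or "wrist"; returns a dict with "frame" (384x512x3 uint8, red, green, blue), "range_z" (384x512 float32, m along the optical axis (not along the pixel's ray), 0 where there is no reading), "K" (3x3 intrinsics, pixels), "origin" and "rotation" of the camera in the world; the wrist camera has in their place "tool_from_camera" (4x4, takes a point from camera to tool coordinates, whose origin is the TCP and whose axes are the tool frame's). Camera axes: x right, y down, z forward; pixel columns grow to the right and rows downward; lengths in m; the calibration is good to about 2 mm. A picture is of the moment at which its call begins: read the wrist's pose just before it.
- arm.sign_off(): hands the job in, once; it reports no verdict.
Trained networks look in the newest picture that a camera, given by its name, has taken for a name from the list of things; names that differ only in an ending like _2 or _b are one class to them, and where a whole thing is asked for, a point or a joint stands for the part that bears it (a point fixed in the world has none). Each returns a list of dicts, best first, with "p" (0 to 1); they miss things now and then, are a little off and sometimes report something else, mostly with a low value. They report only what shows in the picture. A call takes as long as a camera call.
- search_frame(camera, target): "point" ([x, y, z] in m, in world coordinates, good to about 4 mm: the middle of the surface that is visible of it).
- pinpoint(camera, target): "point" ([x, y, z] in m, in world coordinates, good to about 4 mm: a listed point, or the origin of a listed thing).
The state is a dict: "clock": time; "joints": joint angles; "dq": joint speeds; "joint_efforts": joint torques, N m; "position": TCP position; "ee_rot": TCP orientation; "force": force on the tool from outside, world axes, zero at the start; "ft_torque": the same for the moment, N m; "width": opening from 0.0 (shut) to 1.0 (fully open).
Only numpy, scipy, OpenCV 4.12 (cv2) and the standard library are available. Lean on these libraries where they do the work, as an engineer would, in place of code of your own. Each camera call takes 0.05 s, during which the arm holds its last target. There are 200 camera calls.

TASK

Set the batch size on the screw-packing counter: turn its stiff dial by the grip bar until the number 5 stands in the middle of the little window, then push the locking bolt gently but fully home, until you feel it firm against its stop, so that it locks the dial there. Do not lean hard on the bolt, and leave the other things on the counter top as they are.

Things in the scene. Friction and masses are not known exactly. Their poses are not given: they have to be found in the camera images.
- counter: Fixed screw-packing counter. Origin: on the work surface under the dial's upright axis; x points away from the robot (turned by its yaw), y left, z up. Base 170 mm (x) by 276 mm (y -160 to +116), 14 high. Aluminium cover plate 160 x 160 mm centred on the axis, top at 68 mm; the dial's drum is beneath. Screw hopper at y -100 to -156 mm, 62 mm tall. Bolt and guide on the +y side.
- dial (a joint): Dial angle (rad) about the upright axis; grows counter-clockwise seen from above, no end stops. Number n is in the window at (n-1) x 0.7854, so 5 at +3.1416 or -3.1416. Stiff: about 0.14 N m of friction both ways; it stays where left. Starts anywhere from -1.9 to 1.9, often between two numbers.
- rim: Slotted steel rim of the dial's drum, 130 mm across, 20 to 46 mm above the work surface, turning with the dial; origin on the axis, x towards number 1. The drum (104 mm) has the numbers 1 to 8 printed on its top, 45 degrees apart, 40 mm from the axis. The rim has one slot 10 mm wide for each number.
- bar (a point): Centre of the dial's black grip bar, on the axis, 94 mm above the work surface. The bar is 50 mm long, 16 mm wide, from 70 to 108 mm above the work surface (2 mm over the cover), and turns with the dial. The point's x is its long direction, along the counter's x when the dial reads 0 or +-3.1416. Grip it across its 16 mm.
- five (a point): Centre of the printed number 5 on the drum's top face, 61 mm above the work surface; turns with the dial.
- window (a point): Centre of the window in the cover plate (opening 22 mm along x, 24 mm along y), at its top face, 40 mm from the dial's axis on the counter's +x side, away from the robot. The tops of the numbers point away from the robot.
- bolt (a joint): Bolt travel (m) towards the dial (counter's -y); starts 0 to 0.004, 2.5 N friction, stays where left. Blade meets the rim at 0.009; enters a slot only if a number is within about 2 mm of the window's centre (round nose draws the dial straight), else stands at 0.009 to 0.014. Home is where its shoulder meets the stop screws, set anywhere from 0.0165 to 0.0275: firm stop, to be felt.
- guide: Fixed block the bolt slides through, 34 mm (x) by 20 mm (y), 14 to 60 mm above the work surface; origin at its foot, 85 mm from the dial's axis on the counter's +y side. Two adjustable stop screws with rubber tips (12 N/mm) stand 4 to 16 mm out of its outer face, 40 mm above the work surface; the bolt's shoulder, 3 mm thick in front of the tab, comes up against them.
- tab (a point): Centre of the outer face of the bolt's upright steel push tab, 52 mm above the work surface; the face looks to the counter's +y, 138 mm from the dial's axis with the bolt drawn back, 110 to 122 mm with it home. Tab 36 mm wide (x), 8 mm thick, 24 to 80 mm above the work surface. Outside it the work surface is clear for 70 mm. To be pushed with shut fingers.
- blade: The bolt's blade (7 mm wide, 10 mm thick, 30 to 40 mm above the work surface) with its shoulder, running from the tab towards the drum. It bends if pressed with more than 30 N against rim or stop. Origin: middle of the tab, 134 mm from the dial's axis with the bolt drawn back.
- wrench: Loose open spanner, 160 mm long, lying flat; origin mid-length underside. Not part of the job.
- driver: Loose screwdriver lying flat, about 200 mm long; origin mid-length underside. Not part of the job.
- padlock: Loose brass padlock lying flat, 65 x 46 x 18 mm; origin centre of its underside. Not part of the job.
- tape: Loose tape measure, standing, 66 x 36 x 62 mm; origin centre of its underside. Not part of the job.
- jar: Loose closed jar, 60 mm across, 75 mm tall; origin centre of its underside. Not part of the job.
- carton: Loose full screw carton, 90 x 55 x 45 mm; origin centre of its underside. Not part of the job.
- roll: Loose roll of tape lying flat, 90 mm across, 24 mm tall; origin centre of its underside. Not part of the job.

How it is judged:
By the outcome, as a careful person would: the job done as asked, in the order asked, and still so for the second after the job is handed in, with the robot touching nothing.
It also fails if it takes over 51 s, if anything falls off the work surface, if the arm or the gripper's body presses on something with over 40 N, if the wrist force passes 120 N, or if a joint passes its speed limit or range.

## Working session

There is one attempt and no reset: what is moved stays moved. The work goes in short steps, Python scripts to look and compute and a tool call to move; the robot and the scene stay as the last step left them, time stands still between calls to the robot, and variables do not carry over. Pictures are saved under pics/ and viewed, about 8 in all and at most 12, crops included, and the job is handed in when it is done.

Besides the shell and the picture viewer there is one more tool, called after ">>>" as name([rows], argument=value, ...), one row to a line, values as JSON. arm_command: Moves the arm, as the interface text tells. Its arguments: {"type":"object","properties":{"motion":{"type":"array"},"newtons":{"type":"number"}},"required":["motion"]}

```bash
mkdir -p pics; ls
cat > h.py <<'E'
import numpy as np, cv2
from cell import arm,get_image,search_frame,pinpoint
from scipy.spatial.transform import Rotation as R
def cam(name):
    s=arm.observe(); d=get_image(name)
    if name=="wrist":
        T=np.eye(4);T[:3,:3]=R.from_rotvec(s["ee_rot"]).as_matrix();T[:3,3]=s["position"]
        M=T@np.array(d["tool_from_camera"]); d["rotation"]=M[:3,:3]; d["origin"]=M[:3,3]
    return d
def save(d,fn,crop=None,z=1):
    f=d["frame"]
    if crop: f=f[crop[1]:crop[3],crop[0]:crop[2]]
    cv2.imwrite(fn,cv2.resize(f[:,:,::-1],None,fx=z,fy=z,interpolation=cv2.INTER_CUBIC))
def w(d,u,v,zr=None):
    z=d["range_z"][int(v),int(u)] if zr is None else zr
    p=np.linalg.inv(d["K"])@[u,v,1]*z
    return np.array(d["rotation"])@p+np.array(d["origin"])
def proj(d,P):
    c=np.array(d["rotation"]).T@(np.array(P)-np.array(d["origin"])); q=np.array(d["K"])@c; return q[:2]/q[2]
E
python3 - <<'E'
from h import *
np.set_printoptions(precision=4,suppress=True)
s=arm.observe();print(s)
ims=[]
for c in ["scene","side","wrist"]:
    d=cam(c); save(d,f"pics/{c}0.png")
    for t in ["counter","bar","window","five","tab","guide","rim","blade"]:
        r=pinpoint(c,t)
        print(c,t,[(np.round(x["point"],4),round(x["p"],2)) for x in r[:2]])
a=np.hstack([cv2.resize(cv2.imread(f"pics/{c}0.png"),(400,300)) for c in("scene","side")])
b=cv2.imread("pics/wrist0.png"); 
c=np.zeros((600,800,3),np.uint8);c[:300]=a;c[300:,:400]=cv2.resize(b,(400,300));cv2.imwrite("pics/all0.png",c)
E
```

```text
pics
{'clock': 0.0, 'joints': array([-0.1026,  0.4352,  0.025 ,  1.5741, -0.0116,  1.134 , -0.0751]), 'dq': array([-0.0002, -0.0004,  0.0014,  0.0018,  0.0019,  0.0002, -0.0005]), 'joint_efforts': array([  0.0004, -66.7854,   0.9849, -31.4464,  -0.0605,   0.0428,
         0.0001]), 'position': array([ 0.6248, -0.    ,  0.4039]), 'ee_rot': array([-0.0001,  1.5723, -0.0002]), 'force': array([-1.1643, -0.2949,  0.4966]), 'ft_torque': array([0.0239, 0.0097, 0.0198]), 'width': 0.9998380746846095}
scene counter [(array([ 0.5543, -0.0053,  0.0012]), 0.97), (array([ 0.4034, -0.0131,  0.0011]), 0.29)]
scene bar [(array([ 0.5519, -0.0071,  0.0951]), 0.62)]
scene window [(array([ 0.5959, -0.0019,  0.0663]), 0.69)]
scene five [(array([ 0.5347, -0.0383,  0.0625]), 0.67), (array([ 0.4846, -0.3711,  0.    ]), 0.41)]
scene tab [(array([0.556 , 0.1368, 0.0572]), 0.44)]
scene guide [(array([0.5541, 0.0781, 0.0095]), 0.57), (array([ 0.7438,  0.2424, -0.0024]), 0.25)]
scene rim [(array([0.4079, 0.3773, 0.0009]), 0.41)]
scene blade []
side counter [(array([ 0.5576, -0.0015, -0.0002]), 0.9)]
side bar [(ar
[... 280 characters left out ...]
 0.0014]), 0.4)]
side rim [(array([ 0.69  ,  0.386 , -0.0019]), 0.52)]
side blade [(array([ 0.5573, -0.001 ,  0.002 ]), 0.74)]
wrist counter [(array([ 0.5569, -0.0024, -0.0032]), 0.65)]
wrist bar [(array([ 0.5569, -0.0037,  0.0925]), 0.88), (array([0.5593, 0.0788, 0.0111]), 0.24)]
wrist window [(array([ 0.5563, -0.0032, -0.0022]), 0.72), (array([ 0.5995, -0.0038,  0.0682]), 0.61)]
wrist five [(array([ 0.5368, -0.0364,  0.0653]), 0.57), (array([0.5558, 0.0801, 0.0101]), 0.57)]
wrist tab [(array([0.5546, 0.133 , 0.0536]), 0.77)]
wrist guide [(array([ 0.4026, -0.0168,  0.0015]), 0.73), (array([ 0.5563, -0.0015, -0.002 ]), 0.72)]
wrist rim []
wrist blade [(array([0.5509, 0.1275, 0.0534]), 0.66)]
```

View pics/all0.png

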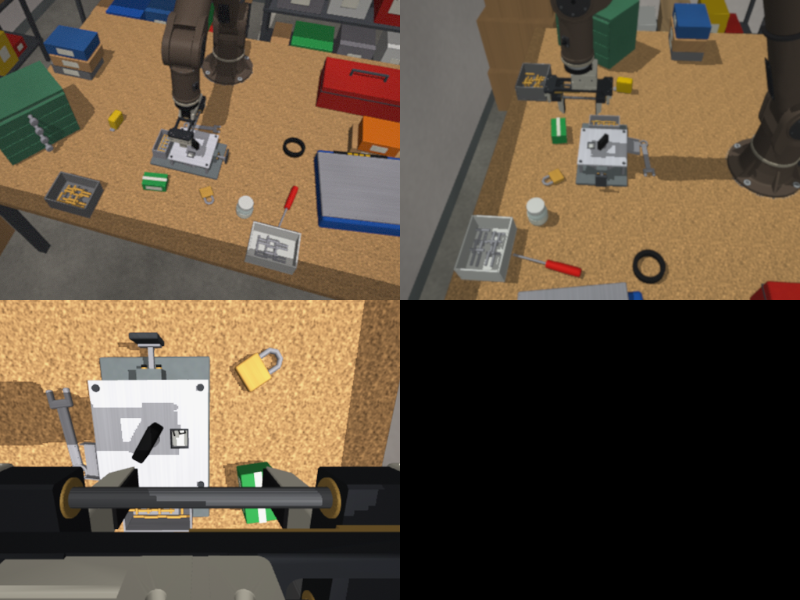

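The wrist view shows the cover plate at about (150,435) with the bar tilted up and to the right at about (148,442). The tab is at (147,338) and the window at (179,438), and the wrench lies on the robot's side of the counter. Next I measure the yaw and bar angle from depth.

Run:
```python
from h import *
np.set_printoptions(precision=4,suppress=True)
d=cam("wrist")
v,u=np.mgrid[0:384,0:512]
z=d["range_z"];P=(np.linalg.inv(d["K"])@np.stack([u.ravel(),v.ravel(),np.ones(u.size)])*z.ravel())
P=(d["rotation"]@P).T+d["origin"]; ok=z.ravel()>0.05
near=ok&(np.hypot(P[:,0]-.557,P[:,1]+.003)<.045)
def rect(m,n):
    q=P[m]; print(n,m.sum(),np.median(q[:,2]),cv2.minAreaRect((q[:,:2]*1000).astype(np.float32)))
rect(near&(abs(P[:,2]-.108)<.006),"bar")
c=ok&(abs(P[:,2]-.068)<.004)&(np.abs(P[:,0]-.556)<.1)&(P[:,1]>-0.03)&(P[:,1]<.09)
rect(c,"cover"); 
q=P[c]
for n,i,side in(("y max",1,1),("x min",0,-1),("x max",0,1)):
    j=1-i; b=np.round(q[:,j]/.004).astype(int); xs=[];ys=[]
    for k in np.unique(b):
        m=b==k
        if m.sum()>15: xs.append(np.median(q[m,j])); ys.append((side*q[m,i]).max()*side)
    f=np.polyfit(xs,ys,1); r=np.array(ys)-np.polyval(f,xs); g=abs(r)<.004; f=np.polyfit(np.array(xs)[g],np.array(ys)[g],1); print(n,f,"deg",np.degrees(np.arctan(f[0])))
t=ok&(abs(P[:,2]-.08)<.005)&(P[:,1]>.1)&(P[:,1]<.16)&(abs(P[:,0]-.555)<.04); rect(t,"tab")
save(d,"pics/w1.png",(60,20,320,270),3.0)
```

```text
bar 810 0.10851102208727623 ((556.1760864257812, -3.369464874267578), (49.88452911376953, 16.060867309570312), 59.43950271606445)
cover 13040 0.06879423229057369 ((555.5891723632812, 22.939197540283203), (160.80812072753906, 105.85115051269531), 0.02738223783671856)
y max [0.0042 0.0734] deg 0.24129013953931402
x min [-0.0055  0.476 ] deg -0.317056163101207
x max [0.0006 0.6355] deg 0.03414167850519241
tab 371 0.08040442018882682 ((555.2822875976562, 127.69682312011719), (35.84137725830078, 8.020181655883789), 0.13293670117855072)
```

View pics/w1.png

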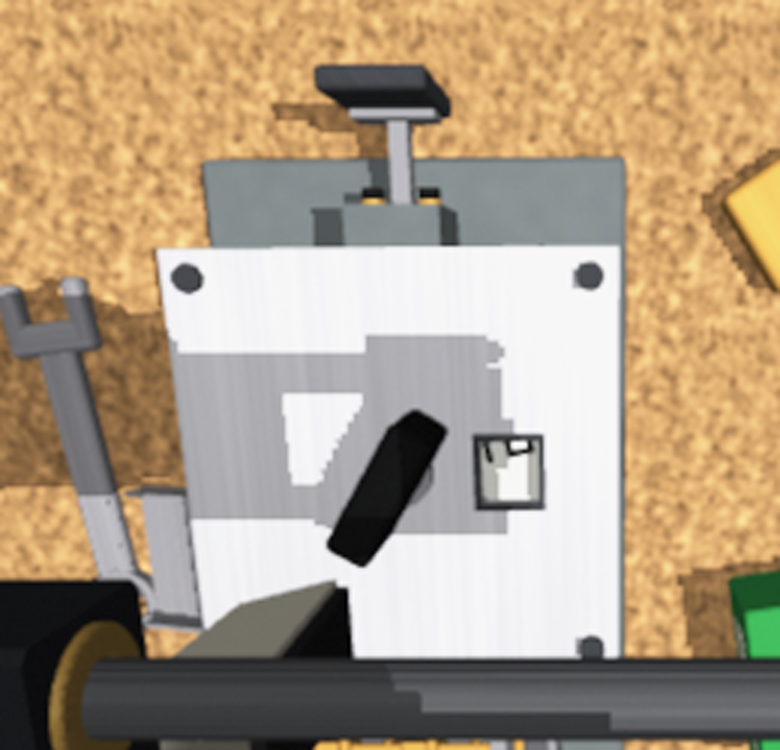

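The bar centre is (0.5562, -0.0034), z 0.108, with sides of 49.9 x 16.1 mm, which matches the spec. The dial is at about +59.4° and the counter yaw is about 0. So I need a turn of about +120.6° counter-clockwise. I'll move above the bar, with the jaws at -30.6°.

>>> arm_command([
  [91.8,30,-3.4,-34.3,0,0,0],
  [91.8,30,0,-34.3,0,0,0],
  [91.8,30,0,0,10.2,0,0],
  [91.8,20,0,0,10.2,0,0],
  [91.8,0,0,0,10.2,0,0],
], newtons=45)

```text
clock: 2.02
position: [0.5557, -0.0034, 0.2932]
ee_rot: [0.423, 1.532, -0.424]
force: [-0.6, 0.2, 0.7]
width: 0.999
```

>>> arm_command([
  [91.8,0,0,0,0,0,0],
  [91.8,0,0,0,0,0,0],
])

```text
clock: 2.28
position: [0.5566, -0.0033, 0.2951]
ee_rot: [0.415, 1.53, -0.415]
force: [0.1, 0.2, 0.8]
width: 1.0
```

Run:
```python
from h import *
np.set_printoptions(precision=4,suppress=True)
M=R.from_rotvec(arm.observe()["ee_rot"]).as_matrix();print(M,np.degrees(np.arctan2(M[1,2],M[0,2])))
```

```text
[[ 0.0006  0.5055  0.8628]
 [-0.      0.8628 -0.5055]
 [-1.      0.0003  0.0006]] -30.367742393066365
```

>>> arm_command([
  [91.8,22,0,0,0,0,0],
  [91.8,20,0,0,0,0,0],
  [91.8,0,0,0,0,0,0],
  [0,0,0,0,0,0,0],
  [0,0,0,0,0,0,0],
], newtons=45)

```text
clock: 2.9
position: [0.5568, -0.0035, 0.2537]
ee_rot: [0.419, 1.529, -0.418]
force: [0.1, 0.9, 0.4]
width: 0.831
```

>>> arm_command([
  [0,0,0,0,0,0,0],
  [0,0,0,0,0,0,0],
  [0,0,0,0,0,0,0],
  [0,0,0,0,0,0,0],
])

```text
clock: 3.4
position: [0.5564, -0.0034, 0.2527]
ee_rot: [0.419, 1.53, -0.419]
force: [0.2, 0.4, -1.0]
width: 0.398
```

>>> arm_command([
  [0,0,0,0,0,0,0],
  [0,0,0,0,0,0,0],
  [0,0,0,0,0,0,0],
  [0,0,0,0,0,0,0],
])

```text
clock: 3.9
position: [0.5562, -0.0033, 0.2527]
ee_rot: [0.419, 1.531, -0.419]
force: [-2.4, 0.6, 2.7]
width: 0.169
```

>>> arm_command([
  [0,0,0,0,-8,0,0],
  [0,0,0,0,-8,0,0],
  [0,0,0,0,-8,0,0],
  [0,0,0,0,-8,0,0],
  [0,0,0,0,0,0,0],
])

```text
clock: 4.53
position: [0.5559, -0.0032, 0.2527]
ee_rot: [-0.019, 1.572, 0.02]
force: [-5.2, 2.4, 4.1]
width: 0.173
```

>>> arm_command([
  [0,0,0,0,-9,0,0],
  [0,0,0,0,-9,0,0],
  [0,0,0,0,-9,0,0],
  [0,0,0,0,-9,0,0],
  [0,0,0,0,-9,0,0],
])

```text
clock: 5.15
position: [0.5556, -0.0033, 0.2526]
ee_rot: [-0.634, 1.478, 0.636]
force: [-7.0, 1.8, 5.6]
width: 0.175
```

>>> arm_command([
  [0,0,0,0,-9,0,0],
  [0,0,0,0,-9,0,0],
  [0,0,0,0,-9,0,0],
  [0,0,0,0,-9,0,0],
  [0,0,0,0,0,0,0],
])

```text
clock: 5.78
position: [0.5554, -0.0036, 0.2527]
ee_rot: [-1.11, 1.271, 1.112]
force: [-9.1, 1.0, 8.1]
width: 0.17
```

Run:
```python
from h import *
s=arm.observe()
M=R.from_rotvec(s["ee_rot"]).as_matrix();print(np.degrees(np.arctan2(M[1,2],M[0,2])),s["position"],s["force"],s["ft_torque"],s["joints"])
```

```text
82.38803550835932 [ 0.55543407 -0.00361743  0.25266135] [-9.06882246  1.01403262  8.12565097] [0.21428749 1.35832725 0.1221023 ] [ 0.20146301  0.53462376 -0.40315412  1.88202848  0.28689936  0.7842537
  1.08124874]
```

>>> arm_command([
  [0,0,0,0,-5,0,0],
  [0,0,0,0,-3,0,0],
  [0,0,0,0,0,0,0],
  [0,0,0,0,0,0,0],
])

```text
clock: 6.28
position: [0.5554, -0.0036, 0.2527]
ee_rot: [-1.212, 1.209, 1.214]
force: [-8.0, -0.2, 8.8]
width: 0.171
```

```bash
cat > m.py <<'E'
from h import *
s=arm.observe()
M=R.from_rotvec(s["ee_rot"]).as_matrix();print("jaw",np.degrees(np.arctan2(M[1,2],M[0,2])),s["position"],s["force"],s["ft_torque"])
for c in("side","scene","wrist"):
    d=cam(c)
    v,u=np.mgrid[0:384,0:512]
    z=d["range_z"];P=(np.linalg.inv(d["K"])@np.stack([u.ravel(),v.ravel(),np.ones(u.size)])*z.ravel())
    P=(np.array(d["rotation"])@P).T+d["origin"]
    m=(z.ravel()>.05)&(np.hypot(P[:,0]-.556,P[:,1]+.0035)<.035)&(abs(P[:,2]-.108)<.004)
    if m.sum()>20: print(c,m.sum(),cv2.minAreaRect((P[m][:,:2]*1000).astype(np.float32)))
    for t in("five","window"): print(c,t,[(np.round(x["point"],4),round(x["p"],2)) for x in pinpoint(c,t)[:1]])
E
python3 m.py
```

```text
jaw 90.25736992302001 [ 0.55544393 -0.00364529  0.2526611 ] [-8.01375442 -0.15934692  8.76160701] [0.15157817 1.37938451 0.1158104 ]Traceback (most recent call last):
  File "m.py", line 8, in <module>
    P=(np.array(d["rotation"])@P).T+d["origin"]
      ~~~~~~~~~~~~~~~~~~~~~~~~~~~~~^~~~~~~~~~~~
ValueError: operands could not be broadcast together with shapes (196608,) (3,)
```

>>> arm_command([
  [91.8,0,0,0,0,0,0],
  [91.8,0,0,0,0,0,0],
  [91.8,0,0,0,0,0,0],
  [91.8,0,0,0,0,0,0],
  [91.8,0,0,0,0,0,0],
])

```text
clock: 6.95
position: [0.5565, -0.0034, 0.2527]
ee_rot: [-1.214, 1.206, 1.214]
force: [-0.5, -0.2, -0.4]
width: 0.662
```

>>> arm_command([
  [91.8,-40,0,0,0,0,0],
  [91.8,-50,0,0,0,0,0],
  [91.8,-50,0,0,0,0,0],
  [91.8,0,0,0,0,0,0],
])

```text
clock: 7.45
position: [0.5574, -0.0029, 0.3968]
ee_rot: [-1.218, 1.2, 1.209]
force: [-0.2, 0.2, 0.2]
width: 0.995
```

```bash
sed -i 's/^    return d/    d["rotation"]=np.array(d["rotation"]); d["rotation"]=R.from_rotvec(d["rotation"]).as_matrix() if d["rotation"].size==3 else d["rotation"]\n    return d/' h.py; python3 m.py
python3 - <<'E'
from h import *
save(cam("wrist"),"pics/w2.png",z=1.5)
E
```

```text
jaw 90.38885006370808 [ 0.55744515 -0.00292076  0.39680173] [-0.16380656  0.20839417  0.18663454] [ 0.14482021 -0.05974148 -0.02994239]
side 94 ((556.7713012695312, -3.5271549224853516), (46.314598083496094, 16.89035987854004), 2.1863739490509033)
side five [(array([ 0.5952, -0.0043,  0.0631]), 0.78)]
side window [(array([ 0.6001, -0.0023,  0.0667]), 0.68)]
scene 70 ((558.7041625976562, -3.173977851867676), (51.12822341918945, 16.311931610107422), 1.278367042541504)
scene five [(array([ 0.5964, -0.0009,  0.0642]), 0.79)]
scene window [(array([ 0.5947, -0.0008,  0.0679]), 0.87)]
wrist 871 ((555.2158813476562, -4.0773091316223145), (49.78030014038086, 15.317221641540527), 0.7721455097198486)
wrist five [(array([ 0.5972, -0.003 ,  0.0586]), 0.75)]
wrist window [(array([ 0.5984, -0.002 ,  0.0706]), 0.87)]
```

View pics/w2.png

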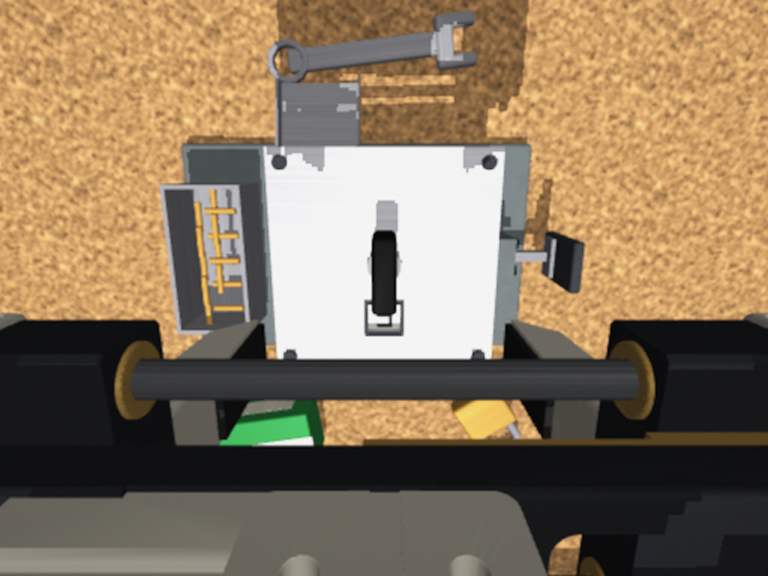

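The bar is now about 0.8° from aligned and the number five is in the window, with all three cameras agreeing. The tolerance is 2.9°. Next I shut the fingers, move outside the tab, and square the jaws to x.

>>> arm_command([
  [0,0,2,56,0,0,0],
  [0,0,0,56,0,0,0],
  [0,0,0,56,10.1,0,0],
  [0,0,0,0,10.1,0,0],
  [0,0,0,0,10.1,0,0],
])

```text
clock: 8.57
position: [0.553, 0.1657, 0.3923]
ee_rot: [-0.814, 1.414, 0.814]
force: [0.5, -0.3, -0.9]
width: 0.505
```

>>> arm_command([
  [0,0,0,0,10,0,0],
  [0,0,0,0,10,0,0],
  [0,0,0,0,10,0,0],
  [0,0,0,0,10,0,0],
  [0,0,0,0,10,0,0],
])

```text
clock: 9.2
position: [0.5532, 0.1646, 0.3924]
ee_rot: [-0.134, 1.567, 0.134]
force: [-0.1, 0.2, -0.3]
width: 0.011
```

>>> arm_command([
  [0,30,0,0,10,0,0],
  [0,30,0,0,0,0,0],
  [0,0,0,0,0,0,0],
  [0,0,0,0,0,0,0],
])

```text
clock: 9.7
position: [0.5536, 0.1648, 0.3336]
ee_rot: [-0.001, 1.57, 0.002]
force: [-0.1, -0.0, -0.4]
width: 0.005
```

```bash
cat > st.py <<'E'
from h import *
s=arm.observe()
M=R.from_rotvec(s["ee_rot"]).as_matrix();print("t",s["clock"],"jaw",np.degrees(np.arctan2(M[1,2],M[0,2])),"tilt",M[:,0].round(4),"pos",s["position"].round(4),"F",s["force"].round(1),s["width"])
E
python3 st.py
```

```text
t 9.7 jaw 0.11510862878258134 tilt [ 7.e-04  4.e-04 -1.e+00] pos [0.5536 0.1648 0.3336] F [-0.1 -0.  -0.4] 0.004819211231742722
```

>>> arm_command([
  [0,40,0,1.8,0,0,0],
  [0,40,0,0,0,0,0],
  [0,40,0,0,0,0,0],
  [0,0,-10,0,0,0,0],
  [0,0,-6,0,0,0,0],
])

```text
clock: 10.32
position: [0.5561, 0.1478, 0.2147]
ee_rot: [-0.0, 1.569, 0.001]
force: [0.5, -0.1, 0.1]
width: 0.002
```

>>> arm_command([
  [0,0,0,0,0,0,0],
  [0,0,-2,0,0,0,0],
  [0,0,-2,0,0,0,0],
  [0,0,-2,0,0,0,0],
])

```text
clock: 10.82
position: [0.5551, 0.1428, 0.213]
ee_rot: [-0.001, 1.57, 0.002]
force: [-0.9, 1.3, 1.7]
width: 0.005
```

>>> arm_command([
  [0,0,-1.5,0,0,0,0],
  [0,0,-1.5,0,0,0,0],
  [0,0,0,0,0,0,0],
])

```text
clock: 11.2
position: [0.5552, 0.1396, 0.2128]
ee_rot: [-0.001, 1.57, 0.002]
force: [-0.0, 2.7, 1.3]
width: 0.001
```

>>> arm_command([
  [0,0,-1,0,0,0,0],
  [0,0,-1,0,0,0,0],
  [0,0,-1,0,0,0,0],
  [0,0,0,0,0,0,0],
])

```text
clock: 11.7
position: [0.5552, 0.1364, 0.2127]
ee_rot: [-0.001, 1.571, 0.001]
force: [1.2, 1.9, 1.2]
width: 0.007
```

>>> arm_command([
  [0,0,-1,0,0,0,0],
  [0,0,-1,0,0,0,0],
  [0,0,0,0,0,0,0],
])

```text
clock: 12.08
position: [0.5551, 0.1344, 0.2127]
ee_rot: [-0.001, 1.571, 0.001]
force: [1.5, 1.7, 0.2]
width: 0.003
```

>>> arm_command([
  [0,0,-1,0,0,0,0],
  [0,0,-1,0,0,0,0],
  [0,0,0,0,0,0,0],
])

```text
clock: 12.45
position: [0.5551, 0.1324, 0.2127]
ee_rot: [-0.001, 1.571, 0.001]
force: [1.3, 2.5, 1.0]
width: 0.006
```

>>> arm_command([
  [0,0,-1,0,0,0,0],
  [0,0,-1,0,0,0,0],
  [0,0,0,0,0,0,0],
])

```text
clock: 12.82
position: [0.5551, 0.1304, 0.2127]
ee_rot: [-0.001, 1.571, 0.001]
force: [1.2, 1.7, -0.7]
width: 0.003
```

>>> arm_command([
  [0,0,-1,0,0,0,0],
  [0,0,-1,0,0,0,0],
  [0,0,0,0,0,0,0],
])

```text
clock: 13.2
position: [0.5551, 0.1284, 0.2127]
ee_rot: [-0.001, 1.571, 0.001]
force: [0.5, 1.2, -0.3]
width: 0.004
```

>>> arm_command([
  [0,0,-0.5,0,0,0,0],
  [0,0,-0.5,0,0,0,0],
  [0,0,0,0,0,0,0],
])

```text
clock: 13.58
position: [0.5551, 0.1275, 0.2127]
ee_rot: [-0.001, 1.571, 0.001]
force: [0.8, 2.5, -0.4]
width: 0.003
```

>>> arm_command([
  [0,0,-0.5,0,0,0,0],
  [0,0,-0.5,0,0,0,0],
  [0,0,0,0,0,0,0],
])

```text
clock: 13.95
position: [0.5551, 0.1265, 0.2127]
ee_rot: [-0.001, 1.571, 0.001]
force: [1.3, 2.6, -0.1]
width: 0.008
```

>>> arm_command([
  [0,0,-0.5,0,0,0,0],
  [0,0,-0.5,0,0,0,0],
  [0,0,0,0,0,0,0],
])

```text
clock: 14.32
position: [0.5551, 0.1255, 0.2127]
ee_rot: [-0.001, 1.571, 0.001]
force: [1.6, 2.4, -1.2]
width: 0.006
```

>>> arm_command([
  [0,0,-0.5,0,0,0,0],
  [0,0,0,0,0,0,0],
])

```text
clock: 14.58
position: [0.5551, 0.125, 0.2127]
ee_rot: [-0.001, 1.571, 0.001]
force: [1.1, 2.3, -1.5]
width: 0.003
```

>>> arm_command([
  [0,0,-0.5,0,0,0,0],
  [0,0,0,0,0,0,0],
])

```text
clock: 14.82
position: [0.5551, 0.1245, 0.2127]
ee_rot: [-0.001, 1.571, 0.001]
force: [1.0, 1.6, -1.7]
width: 0.006
```

>>> arm_command([
  [0,0,-0.5,0,0,0,0],
  [0,0,0,0,0,0,0],
])

```text
clock: 15.08
position: [0.5551, 0.124, 0.2127]
ee_rot: [-0.001, 1.571, 0.001]
force: [1.6, 1.8, -0.9]
width: 0.005
```

>>> arm_command([
  [0,0,-0.5,0,0,0,0],
  [0,0,0,0,0,0,0],
])

```text
clock: 15.32
position: [0.5551, 0.1235, 0.2127]
ee_rot: [-0.001, 1.571, 0.001]
force: [0.9, 1.5, -1.4]
width: 0.001
```

>>> arm_command([
  [0,0,-0.5,0,0,0,0],
  [0,0,0,0,0,0,0],
])

```text
clock: 15.58
position: [0.5551, 0.123, 0.2127]
ee_rot: [-0.001, 1.571, 0.001]
force: [0.8, 2.1, -1.7]
width: 0.007
```

>>> arm_command([
  [0,0,-0.5,0,0,0,0],
  [0,0,0,0,0,0,0],
])

```text
clock: 15.82
position: [0.5551, 0.1225, 0.2127]
ee_rot: [-0.001, 1.571, 0.001]
force: [0.2, 1.7, -1.7]
width: 0.004
```

>>> arm_command([
  [0,0,-0.5,0,0,0,0],
  [0,0,0,0,0,0,0],
])

```text
clock: 16.08
position: [0.5551, 0.122, 0.2127]
ee_rot: [-0.001, 1.571, 0.001]
force: [1.2, 1.4, -1.4]
width: 0.002
```

>>> arm_command([
  [0,0,-0.5,0,0,0,0],
  [0,0,0,0,0,0,0],
])

```text
clock: 16.32
position: [0.5551, 0.1215, 0.2127]
ee_rot: [-0.001, 1.571, 0.001]
force: [0.6, 3.0, -2.8]
width: 0.007
```

>>> arm_command([
  [0,0,-0.5,0,0,0,0],
  [0,0,0,0,0,0,0],
])

```text
clock: 16.58
position: [0.5551, 0.121, 0.2127]
ee_rot: [-0.001, 1.571, 0.001]
force: [0.7, 2.6, -1.7]
width: 0.003
```

>>> arm_command([
  [0,0,-0.5,0,0,0,0],
  [0,0,0,0,0,0,0],
])

```text
clock: 16.82
position: [0.5551, 0.1205, 0.2127]
ee_rot: [-0.001, 1.571, 0.001]
force: [1.5, 2.3, -1.8]
width: 0.006
```

>>> arm_command([
  [0,0,-0.5,0,0,0,0],
  [0,0,0,0,0,0,0],
])

```text
clock: 17.08
position: [0.5551, 0.12, 0.2127]
ee_rot: [-0.001, 1.571, 0.001]
force: [2.0, 1.8, -0.9]
width: 0.003
```

>>> arm_command([
  [0,0,-0.5,0,0,0,0],
  [0,0,0,0,0,0,0],
])

```text
clock: 17.32
position: [0.5551, 0.1198, 0.2127]
ee_rot: [-0.001, 1.571, 0.002]
force: [0.6, 3.7, -1.0]
width: 0.007
```

>>> arm_command([
  [0,0,-0.4,0,0,0,0],
  [0,0,0,0,0,0,0],
])

```text
clock: 17.58
position: [0.5551, 0.1196, 0.2127]
ee_rot: [-0.001, 1.571, 0.002]
force: [0.7, 4.8, -1.7]
width: 0.009
```

>>> arm_command([
  [0,0,-0.4,0,0,0,0],
  [0,0,0,0,0,0,0],
])

```text
clock: 17.82
position: [0.5551, 0.1194, 0.2128]
ee_rot: [-0.001, 1.571, 0.003]
force: [1.3, 5.9, -3.0]
width: 0.006
```

The force is rising while the tool lags its command, so this is the stop. I'll press on until it is clearly firm, about 13 N and well below 30 N.

>>> arm_command([
  [0,0,-0.5,0,0,0,0],
  [0,0,-0.5,0,0,0,0],
  [0,0,0,0,0,0,0],
])

```text
clock: 18.2
position: [0.5551, 0.119, 0.2127]
ee_rot: [-0.001, 1.57, 0.004]
force: [-0.2, 8.4, -2.9]
width: 0.004
```

>>> arm_command([
  [0,0,-0.5,0,0,0,0],
  [0,0,-0.5,0,0,0,0],
  [0,0,0,0,0,0,0],
])

```text
clock: 18.58
position: [0.555, 0.1187, 0.2128]
ee_rot: [-0.001, 1.57, 0.005]
force: [1.6, 9.8, -3.5]
width: 0.007
```

>>> arm_command([
  [0,0,-0.5,0,0,0,0],
  [0,0,-0.5,0,0,0,0],
  [0,0,0,0,0,0,0],
])

```text
clock: 18.95
position: [0.555, 0.1184, 0.2128]
ee_rot: [-0.001, 1.57, 0.006]
force: [1.4, 12.0, -3.7]
width: 0.006
```

>>> arm_command([
  [0,0,-0.5,0,0,0,0],
  [0,0,-0.3,0,0,0,0],
  [0,0,0,0,0,0,0],
])

```text
clock: 19.32
position: [0.555, 0.1181, 0.2128]
ee_rot: [-0.001, 1.57, 0.007]
force: [1.9, 14.4, -5.7]
width: 0.006
```

```bash
python3 - <<'E'
from h import *
d=cam("side");print([np.round(proj(d,p)) for p in([.556,.06,.06],[.6,-.003,.068])]);save(d,"pics/s3.png",(220,120,350,250),6)
E
python3 st.py
```

```text
[array([258., 208.]), array([242., 186.])]
t 19.375 jaw 0.26982291064762925 tilt [ 9.e-04  4.e-03 -1.e+00] pos [0.555  0.1181 0.2128] F [ 1.4 13.2 -5.4] 0.003831135811121709
```

View pics/s3.png

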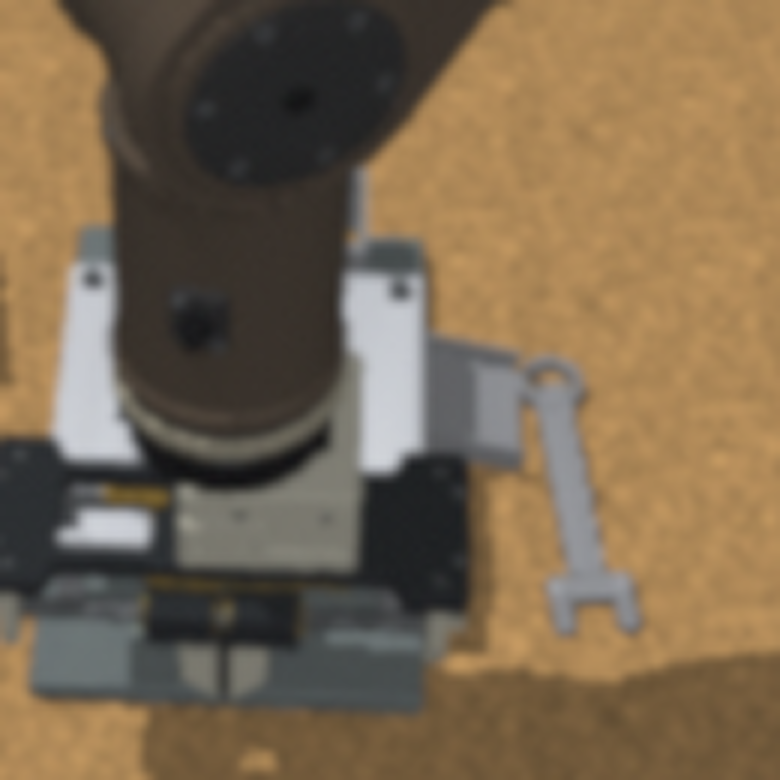

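The gripper hides the bolt at (220,620) in this picture. The stop feels firm at 13–14 N, with the tool at y 0.118, so the travel is about 0.025, inside the home range. I'll back straight off, rise, and check.

>>> arm_command([
  [0,0,10,0,0,0,0],
  [0,0,20,0,0,0,0],
  [0,-20,15,0,0,0,0],
  [0,-60,0,0,0,0,0],
  [0,-60,0,0,0,0,0],
])

```text
clock: 20.0
position: [0.5546, 0.1608, 0.3541]
ee_rot: [-0.002, 1.572, 0.001]
force: [1.8, -1.4, -0.4]
width: 0.005
```

>>> arm_command([
  [0,-50,-40,50,0,0,0],
  [0,0,-60,20,0,0,0],
  [0,0,-60,0,0,0,0],
  [0,0,0,0,0,0,0],
])

```text
clock: 20.5
position: [0.6136, 0.0038, 0.3911]
ee_rot: [0.003, 1.571, -0.009]
force: [-0.2, 1.4, -0.7]
width: 0.004
```

```bash
python3 m.py
python3 - <<'E'
from h import *
d=cam("wrist")
v,u=np.mgrid[0:384,0:512]
z=d["range_z"];P=(np.linalg.inv(d["K"])@np.stack([u.ravel(),v.ravel(),np.ones(u.size)])*z.ravel())
P=(d["rotation"]@P).T+d["origin"]
t=(z.ravel()>.05)&(abs(P[:,2]-.08)<.005)&(P[:,1]>.09)&(P[:,1]<.16)&(abs(P[:,0]-.555)<.04)
print("tab",t.sum(),cv2.minAreaRect((P[t][:,:2]*1000).astype(np.float32)))
save(d,"pics/w4.png",z=1.5)
E
```

```text
jaw -0.4460069412499885 [0.61364596 0.00378019 0.39106175] [-0.24486138  1.37005107 -0.73681221] [0.01661565 0.02487277 0.00300734]
side 100 ((556.7013549804688, -2.700651168823242), (17.833019256591797, 46.794761657714844), 88.80635833740234)
side five [(array([ 0.5979, -0.0039,  0.0582]), 0.85)]
side window [(array([ 0.5975, -0.0034,  0.0668]), 0.68)]
scene five [(array([0.5935, 0.    , 0.0647]), 0.43)]
scene window [(array([5.961e-01, 4.000e-04, 6.610e-02]), 0.6)]
wrist 855 ((556.069580078125, -3.1689019203186035), (49.89874267578125, 15.453493118286133), 0.26317596435546875)
wrist five [(array([ 0.5967, -0.0041,  0.0632]), 0.56)]
wrist window [(array([ 0.5953, -0.0028,  0.0688]), 0.72)]
tab 340 ((555.3233032226562, 104.2969741821289), (35.94295883178711, 7.283968925476074), 0.40170997381210327)
```

View pics/w4.png

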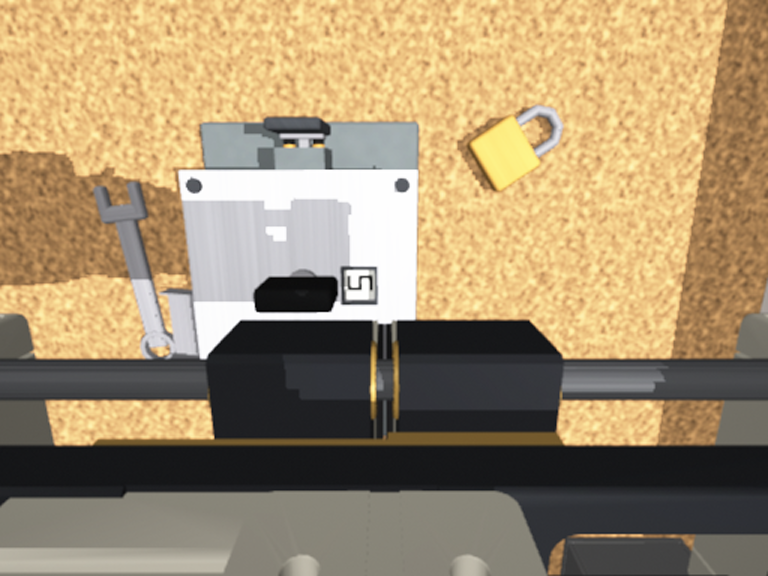

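The picture shows the 5 centred in the window at (359,285), seen sideways. The tab is at (297,125), with its shoulder against the stop screws. The padlock and wrench look undisturbed.

```bash
python3 -c "
from cell import arm
print(arm.sign_off())"
```

```text
the job is handed in; nothing more can be done
None
```

The counter is set to 5 with the bolt pushed home. I handed the job in at about 21 s of the 51 s allowed; no verdict was given.

- **Dial:** I gripped the bar at about +59° and turned it about 121° counter-clockwise. The last wrist picture shows 5 in the middle of the window, with the bar about 0.3° from straight (the far coarser side camera reads about 1.2° the other way).
- **Bolt:** I pushed it with shut fingers against about 2–2.5 N of friction. The stop was felt at a travel of about 25–26 mm, and I pressed to about 14 N there, well under the 30 N limit. The tab's outer face now stands about 112 mm from the dial's axis, inside the 110–122 mm given for home.
- **Other things:** the wrench and padlock look unmoved in the last wrist picture. I did not re-measure the screwdriver, tape measure, jar, carton or tape roll. The arm met nothing but the bar and the tab, and the robot was touching nothing at hand-in.
- **Disagreements:** the networks' positions for the 5 and the window differed by a few mm between cameras, within their stated accuracy. The side picture taken while pressing could not show the bolt because the gripper hid it.

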